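# Index the bench magnifier to the Petri dish

## Task

The swing-arm magnifier on the bench is pinned in its middle hole. Hook the fingertips under the pull ring of its spring index pin, lift the pin clear, swing the arm one hole so that the lens stands over the round Petri dish (not the square jar), and let the pin drop fully home in that hole, then draw the fingers out. Do it gently: do not pinch or wrench the ring, and leave the dish, the jar, the slide box and the bottle where they stand.

Things in the scene. Friction and masses are not known exactly. Their poses are not given: they have to be found in the camera images.
- stand: Fixed magnifier stand; origin on the bench under its pivot, x axis from the middle hole through the pivot to the middle lens place. White foot and column; on the robot's side a level aluminium arc (the index plate, outer radius 146 mm, top face 60 mm above the bench) with three through-holes 125 mm from the pivot axis, 28 degrees (0.489 rad) apart, in the middle and to either side.
- pivot (a point): Point on the vertical pivot axis, 86 mm above the bench, at the top of the dark pivot cap (42 mm across). On it turns the white swing arm (260 x 30 x 12 mm, top face 80 mm above the bench): its robot-side end carries the pin and ring, its far end the lens.
- ring (a point): Centre of the steel pull ring on the pin: inner diameter 52 mm, wire 7 mm, rigid with the pin. At rest 147 mm above the bench, 104 mm from the pivot axis. Its plane leans 45 degrees: the opening faces up towards the robot, so closed fingers tilted about 45 degrees, pointing down and towards the pivot, pass squarely through. Behind it is free space down to the arm (80 mm) and cap (86 mm).
- ring_top (a point): Highest point of the ring, middle of its wire: at rest 168 mm above the bench, 83 mm from the pivot axis. The fingers go below this bar to lift the pin. The ring's lowest point sits on the pin's shank, 126 mm above the bench, straight above the hole.
- pin (a joint): Lift of the index pin in m: 0 = home in a hole, upper stop 0.022. The pin (10 mm thick, rounded tip) reaches 10 mm into holes 13 mm wide: lifted more than about 10 mm it frees the arm; over solid plate it rides at about 0.010 and snaps down by itself when it comes over a hole. A spring pulls it down, with about 5 N at 0 and 8 N at the upper stop (weight included).
- swing (a joint): Angle of the arm in rad: 0 = middle hole (start), +0.489 and -0.489 = the outer holes, stops at +-0.559. Positive is anticlockwise seen from above: the lens goes left (+y) and the ring right (-y). It stays where it is left: about 1.5 N sideways at the ring moves it with the pin lifted, about 2.5 N with the pin riding on the plate.
- lens (a point): Centre of the round magnifier lens (black rim, 82 mm across) at the far end of the arm, 140 mm from the pivot, 74 mm above the bench, opposite the ring: the lens moves left when the ring moves right.
- dish_mid (a point): Centre of the round flat glass Petri dish with pale amber filling, 64 mm across, 16 mm high, loose on the bench; it stands at one of the two outer lens places beyond the pivot (left or right), within 6 mm of the point below the lens in that outer hole.
- jar_mid (a point): Centre of the square glass staining jar with white lid, 54 mm wide and 44 mm high, loose; it stands at the other outer lens place.
- box_mid (a point): Centre of the flat white and grey plastic slide box, 84 x 102 mm, 33 mm high, loose, beside the stand on the left.
- bottle_mid (a point): Centre (half-way up) of the small amber bottle with black cap, 44 mm across, 80 mm high, loose, beside the stand on the right.

How it is judged:
On the way, in this order (a step that is already met when the one before it is completed fails the run):
1. the pin is lifted clear while the arm is still at the middle hole (value of joint pin above 0.009 m and value of joint swing between -0.15 and 0.15 rad), for 0.05 s.
2. the lens is over the Petri dish and the pin is home in that hole (value of joint pin below 0.003 m and horizontal distance between lens and dish_mid below 0.015 m), for 0.2 s.
At the end, for the whole second after the job is handed in: The pin is fully home (within 3 mm), the lens centre is within 15 mm of the dish centre seen from above, and the dish, jar, slide box and bottle are within 15 mm of where they began (all of step 2 and distance of each of dish_mid, jar_mid, box_mid, bottle_mid from where it was at the start of the episode below 0.015 m and velocity of joint swing between -0.05 and 0.05 rad/s); the robot touches nothing.
It fails at once if the Petri dish is moved or lifted by more than 15 mm (distance of dish_mid from where it was at the start of the episode above 0.015 m).
It fails at once if the square jar is moved or lifted by more than 15 mm (distance of jar_mid from where it was at the start of the episode above 0.015 m).
It fails at once if the slide box is moved or lifted by more than 15 mm (distance of box_mid from where it was at the start of the episode above 0.015 m).
It fails at once if the bottle is moved or lifted by more than 15 mm (distance of bottle_mid from where it was at the start of the episode above 0.015 m).
It fails at once if the ring and pin are pinched or wrenched (more than 35 N from the fingers) (contact force between the fingers and pin above 35 N).
It also fails if it takes over 51 s, if anything falls off the work surface, if the arm or the gripper's body presses on something with over 40 N, if the wrist force passes 120 N, or if a joint passes its speed limit or range.

## Robot

A 6-joint arm with a two-finger parallel gripper is mounted at the origin on the work surface. World frame = base frame: x ahead of the robot, y to its left, z up, the work surface at z = 0. Lengths are in m, angles in rad, forces in N, time in s.
With the tool pointing down it reaches from about 0.225 to 0.725 m from the base axis. Payload 3.1 kg.
Tool frame: the origin (TCP) lies midway between the tips of the shut fingers; the grasp point (between the pads) lies 19 mm behind it; z points along the fingers, y is the line along which they close (so a half turn about z gives the same grasp; the last joint's range is limited). The gripper opens to 85 mm and grips with 20 to 120 N. Pads are 22 mm wide; open, the fingers measure 114 mm over their backs; the gripper's body (76 mm by 85 mm) begins 54 mm behind the grasp point. The pads swing forward as they close: fully open they stand 13 mm farther back than shut.
Start: joints at [-1.361, 0.048, 0.099, 1.622, 0, 1.443], TCP at [0.174, -0.495, 0.231] pointing down, gripper open.
Joint ranges: [-2.91, 2.91], [-0.99, 1.94], [-1.21, 1.42], [-2.12, 2.29], [-1.49, 1.47], [-3.14, 3.14]. Speed limits (rad/s): [2.79, 2.79, 3.14, 3.14, 3.14, 3.14].

## Interface

Orientations are given as [roll, pitch, yaw] about the fixed x, y, z axes, in that order (R = Rz(yaw) Ry(pitch) Rx(roll)).
In Python, from workcell import ctrl gives the robot as it stands.
- The arm moves only by the tool servo_tool, never from a script. Its argument "commands" is a list of rows, each an object of numbers: "x", "y", "z": the shift along the tool's x, y, z in m; "turn": the turn about the tool's z in degrees. A call has 1 to 5 rows; each row is the pose to reach, as a shift and turn from the pose commanded when the call began, along the tool's axes at that moment; what a row does not reach only later rows make up. A row lasts 1/12 s, in which the tool goes at most 41.7 mm and 7.16 degrees, less where a joint would pass 70% of its speed; a pose out of reach is approached as far as the arm can. A call with a gripper value outside its range is refused whole. "grip" is the gripper's target within -1 to 1 (fully open at 1, half-way at 0, shut at -1), set as the call begins (left out, the last holds). The fingers move at their own pace and stop on an object; "squeeze" is the grip in N (left out, the last holds). Time passes only in rows, so rows that repeat a pose let the fingers close. It gives the time, the measured TCP pose, the force, the opening and the grip force at its end, in the units of the state.
- ctrl.sense(): the state, without advancing time (a new reading comes with each control period).
- ctrl.capture(name): name is "scene" or "top"; returns the picture (420x560x3 uint8, blue, green, red); there is no depth.
- ctrl.camera_params(name): a dict with "fovy" (degrees; the focal length in pixels is half the picture's height over the tangent of half this angle, whatever the lens; pixels are square), "cx", "cy" (the principal point, pixels), "R" (3x3) and "t" (3): a world point X has camera coordinates R X + t. Camera axes: x right, y down, z forward; pixel columns grow to the right and rows downward; lengths in m; the calibration is good to about 2 mm. A picture is of the moment at which its call begins. camera_params takes no time and is no camera call.
- ctrl.sign_off(): hands the job in; it is judged then, once.
Trained networks look in the newest picture that a camera, given by its name, has taken for a name from the list of things; names that differ only in an ending like _2 or _b are one class to them, and where a whole thing is asked for, a point or a joint stands for the part that bears it (a point fixed in the world has none). Each returns a list of dicts, best first, with "confidence" (0 to 1); they miss things now and then, are a little off and sometimes report something else, mostly with a low value. They report only what shows in the picture. A call takes as long as a camera call.
- ctrl.find_in(camera, thing): "point" ([column, row] in pixels, amid what is visible of it).
- ctrl.regions_of(camera, thing): "mask" (420x560 bool, what is visible of it) and "point" ([column, row] in pixels, amid what is visible of it).
- ctrl.mark_of(camera, thing): "point" ([column, row] in pixels: a listed point, or the origin of a listed thing).
The state is a dict: "time": time; "joints": joint angles; "dq": joint speeds; "joint_efforts": joint torques, N m; "tcp_pos": TCP position; "tool_rot": TCP orientation; "wrist_force": force on the tool from outside, world axes, zero at the start; "ft_torque": the same for the moment, N m; "grip_width": opening from 0.0 (shut) to 1.0 (fully open); "finger_force": force on a finger pad.
Only numpy, scipy, OpenCV 4.12 (cv2) and the standard library are available. Lean on these libraries where they do the work, as an engineer would, in place of code of your own. Each camera call takes 0.05 s, during which the arm holds its last target. There are 200 camera calls.

## Working session

There is one attempt and no reset: what is moved stays moved. The work goes in short steps, Python scripts to look and compute and a tool call to move; the robot and the scene stay as the last step left them, time stands still between calls to the robot, and variables do not carry over. Pictures are saved under pics/ and viewed, at most 10 in all, crops included, and the job is handed in when it is done.

Besides the shell and the picture viewer there is one more tool, called as name(argument=value, ...) on one line, values as JSON. servo_tool: Moves the arm, as the interface text tells. Its arguments: {"type":"object","properties":{"commands":{"type":"array","items":{"type":"object","properties":{"x":{"type":"number"},"y":{"type":"number"},"z":{"type":"number"},"turn":{"type":"number"}}}},"grip":{"type":"number"},"squeeze":{"type":"number"}},"required":["commands"]}

```bash
mkdir -p pics; cat > h.py <<'E'
import numpy as np, cv2
from workcell import ctrl
def ray(cam,p):
    c=ctrl.camera_params(cam);R=np.array(c["R"]);t=np.array(c["t"]);f=210/np.tan(np.radians(c["fovy"])/2)
    return -R.T@t, R.T@np.array([(p[0]-c["cx"])/f,(p[1]-c["cy"])/f,1])
def atz(cam,p,z):
    o,d=ray(cam,p);return o+d*(z-o[2])/d[2]
def proj(cam,X):
    c=ctrl.camera_params(cam);f=210/np.tan(np.radians(c["fovy"])/2);q=np.array(c["R"])@X+np.array(c["t"])
    return np.array([q[0]/q[2]*f+c["cx"],q[1]/q[2]*f+c["cy"]])
E
python3 - <<'E'
from h import *
Z=dict(pivot=.086,ring=.147,ring_top=.168,lens=.074,dish_mid=.008,jar_mid=.022,box_mid=.0165,bottle_mid=.04,stand=0)
for cam in("scene","top"):
    cv2.imwrite(f"pics/{cam}0.png",ctrl.capture(cam))
    for k,z in Z.items():
        r=ctrl.mark_of(cam,k)
        if r: print(cam,k,np.round(r[0]["point"]),round(r[0]["confidence"],2),np.round(atz(cam,r[0]["point"],z),3))
        else: print(cam,k,None)
s=ctrl.sense();print(s["time"],s["tcp_pos"],s["tool_rot"],s["wrist_force"])
E
```

```text
scene pivot [262. 236.] 0.96 [ 0.615 -0.023  0.086]
scene ring [288. 197.] 0.46 [ 0.498 -0.036  0.147]
scene ring_top [265. 237.] 0.28 [0.708 0.07  0.168]
scene lens [236. 267.] 0.65 [0.742 0.01  0.074]
scene dish_mid [261. 298.] 0.95 [0.728 0.075 0.008]
scene jar_mid [221. 272.] 0.79 [ 0.73  -0.057  0.022]
scene box_mid [347. 280.] 0.96 [0.544 0.194 0.016]
scene bottle_mid [210. 223.] 0.75 [ 0.607 -0.229  0.04 ]
scene stand [266. 262.] 0.98 [ 0.601 -0.021  0.   ]
top pivot [302. 219.] 0.72 [ 0.604 -0.016  0.086]
top ring [314. 265.] 0.81 [ 0.503 -0.037  0.147]
top ring_top [293. 158.] 0.66 [0.728 0.003 0.168]
top lens [291. 159.] 0.8 [0.741 0.004 0.074]
top dish_mid [264. 171.] 0.68 [0.723 0.069 0.008]
top jar_mid [322. 162.] 0.9 [ 0.74  -0.071  0.022]
top box_mid [208. 247.] 0.63 [0.545 0.205 0.016]
top bottle_mid [391. 212.] 0.78 [ 0.616 -0.225  0.04 ]
top stand [301. 221.] 0.9 [ 0.603 -0.018  0.   ]
1.0 [ 0.17399187 -0.49533216  0.23133712] [ 3.14154069e+00 -1.39053307e-05  3.37809326e-01] [0.14648162 0.60549572 0.45021651]
```

```bash
python3 - <<'E'
import cv2,numpy as np
a=cv2.imread("pics/scene0.png");b=cv2.imread("pics/top0.png")
o=np.hstack([cv2.resize(a[130:330,150:400],None,fx=1.6,fy=1.6),cv2.resize(b[110:310,170:420],None,fx=1.6,fy=1.6)])
cv2.imwrite("pics/c0.png",o)
E
```

```text
(no output)
```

View pics/c0.png

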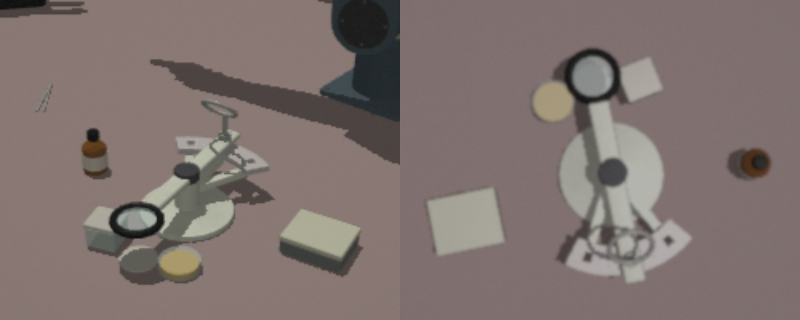

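The dish (amber, crop (553,102)) is on the left of the lens and the white jar on the right. So the arm must swing +0.489, which moves the ring right. The stand yaw is about 0.17. Next I close the fingers, raise the tool and start across.

servo_tool(commands=[{"x": 0.024,"y": -0.025,"z": -0.02,"turn": -7},{"x": 0.047,"y": -0.051,"z": -0.04,"turn": -14},{"x": 0.071,"y": -0.076,"z": -0.06,"turn": -21},{"x": 0.094,"y": -0.102,"z": -0.08,"turn": -28},{"x": 0.118,"y": -0.127,"z": -0.1,"turn": -35}], grip=-1, squeeze=20)

```text
time: 1.42
tcp_pos: [0.2434, -0.3348, 0.3323]
tool_rot: [3.141, -0.0, 0.954]
wrist_force: [1.1, 0.1, 0.2]
grip_width: 0.3
finger_force: 0.0
```

servo_tool(commands=[{"x": 0.034,"y": -0.007,"turn": -7},{"x": 0.068,"y": -0.014,"turn": -14},{"x": 0.101,"y": -0.022,"turn": -21},{"x": 0.135,"y": -0.029,"turn": -28},{"x": 0.169,"y": -0.036,"turn": -35}])

```text
invalid input
```

servo_tool(commands=[{"x": 0.032,"y": 0.013,"turn": -7},{"x": 0.064,"y": 0.027,"turn": -14},{"x": 0.096,"y": 0.04,"turn": -21},{"x": 0.128,"y": 0.054,"turn": -28},{"x": 0.16,"y": 0.067,"turn": -35}])

```text
invalid input
```

servo_tool(commands=[{"x": 0.018,"y": 0.029,"turn": -7},{"x": 0.037,"y": 0.059,"turn": -14},{"x": 0.055,"y": 0.088,"turn": -21},{"x": 0.074,"y": 0.118,"turn": -28},{"x": 0.092,"y": 0.147,"turn": -35}])

```text
invalid input
```

servo_tool(commands=[{"x": -0.002,"y": 0.035,"turn": -7},{"x": -0.004,"y": 0.069,"turn": -14},{"x": -0.005,"y": 0.104,"turn": -21},{"x": -0.007,"y": 0.138,"turn": -28},{"x": -0.009,"y": 0.173,"turn": -35}])

```text
invalid input
```

```bash
python3 - <<'E'
from h import *
s=ctrl.sense();print(s["time"],s["tcp_pos"],s["tool_rot"],np.round(s["joints"],3),s["grip_width"])
E
```

```text
1.4167 [ 0.24335077 -0.33477973  0.33227925] [ 3.14132838e+00 -1.21462640e-05  9.53844502e-01] [-1.105 -0.185  0.083  1.839  0.     1.083] 0.30017426442974476
```

servo_tool(commands=[{"x": 0.034,"y": -0.007,"z": 0,"turn": -7},{"x": 0.068,"y": -0.014,"z": 0,"turn": -14},{"x": 0.101,"y": -0.022,"z": 0,"turn": -21},{"x": 0.135,"y": -0.029,"z": 0,"turn": -28},{"x": 0.169,"y": -0.036,"z": 0,"turn": -35}])

```text
time: 1.83
tcp_pos: [0.3128, -0.1766, 0.3317]
tool_rot: [3.14, 0.001, 1.565]
wrist_force: [1.3, -0.1, 0.1]
grip_width: 0.003
finger_force: 0.0
```

servo_tool(commands=[{"x": 0.032,"y": 0.013,"z": 0,"turn": -7},{"x": 0.064,"y": 0.027,"z": 0,"turn": -14},{"x": 0.096,"y": 0.04,"z": 0,"turn": -21},{"x": 0.128,"y": 0.054,"z": 0,"turn": -28},{"x": 0.16,"y": 0.067,"z": 0,"turn": -35}])

```text
time: 2.25
tcp_pos: [0.3817, -0.0171, 0.3316]
tool_rot: [3.141, 0.001, 2.177]
wrist_force: [0.8, -0.7, 0.2]
grip_width: -0.002
finger_force: 0.0
```

servo_tool(commands=[{"x": 0.018,"y": 0.029,"z": 0,"turn": -7},{"x": 0.037,"y": 0.059,"z": 0,"turn": -14},{"x": 0.055,"y": 0.088,"z": 0,"turn": -21},{"x": 0.074,"y": 0.118,"z": 0,"turn": -28},{"x": 0.092,"y": 0.147,"z": 0,"turn": -35}])

```text
time: 2.67
tcp_pos: [0.4511, 0.1421, 0.3315]
tool_rot: [3.141, 0.001, 2.788]
wrist_force: [-0.0, -0.0, 1.2]
grip_width: 0.004
finger_force: 0.0
```

servo_tool(commands=[{"x": -0.002,"y": 0.035,"z": 0,"turn": -7},{"x": -0.004,"y": 0.069,"z": 0,"turn": -14},{"x": -0.005,"y": 0.104,"z": 0,"turn": -21},{"x": -0.007,"y": 0.138,"z": 0,"turn": -28},{"x": -0.009,"y": 0.173,"z": 0,"turn": -35}])

```text
time: 3.08
tcp_pos: [0.5204, 0.3005, 0.3313]
tool_rot: [-3.142, 0.0, -2.885]
wrist_force: [0.5, -0.2, -0.1]
grip_width: 0.004
finger_force: 0.0
```

```bash
python3 - <<'E'
from h import *
s=ctrl.sense();print(s["time"],s["tcp_pos"],s["tool_rot"],np.round(s["joints"],3),s["grip_width"])
E
```

```text
3.0833 [0.52043046 0.30047203 0.33133228] [-3.14150235e+00  4.05819966e-04 -2.88468048e+00] [ 0.412  0.317  0.611  1.864 -0.     0.155] 0.0037575741075180696
```

Only turns about tool z can be commanded. The reach limit may tilt the tool outward, so I test that here, well above everything.

servo_tool(commands=[{"x": -0.04,"y": 0.006,"z": 0,"turn": 0},{"x": -0.08,"y": 0.012,"z": 0,"turn": 0},{"x": -0.12,"y": 0.018,"z": 0,"turn": 0},{"x": -0.16,"y": 0.024,"z": 0,"turn": 0},{"x": -0.2,"y": 0.03,"z": 0,"turn": 0}])

```text
time: 3.5
tcp_pos: [0.5795, 0.3144, 0.3334]
tool_rot: [-3.133, -0.134, -2.89]
wrist_force: [4.4, 1.3, -16.3]
grip_width: 0.002
finger_force: 0.0
```

servo_tool(commands=[{"x": -0.02,"y": 0.003,"z": 0,"turn": 0},{"x": -0.04,"y": 0.006,"z": 0,"turn": 0}])

```text
time: 3.67
tcp_pos: [0.564, 0.3013, 0.3603]
tool_rot: [-3.136, -0.133, -2.892]
wrist_force: [-0.8, 0.3, 0.2]
grip_width: 0.001
finger_force: 0.0
```

```bash
python3 - <<'E'
from h import *
s=ctrl.sense();print(s["time"],s["tcp_pos"],s["tool_rot"],np.round(s["joints"],3),s["grip_width"])
E
```

```text
3.6667 [0.56403635 0.30126362 0.3602504 ] [-3.13580758 -0.13346058 -2.89226923] [0.38  0.83  1.42  2.294 0.012 0.13 ] 0.0014754979636446503
```

servo_tool(commands=[{"x": 0.02,"y": 0,"z": 0.03,"turn": 0},{"x": 0.04,"y": 0,"z": 0.06,"turn": 0},{"x": 0.04,"y": 0,"z": 0.09,"turn": 0},{"x": 0.04,"y": 0,"z": 0.12,"turn": 0},{"x": 0.04,"y": 0,"z": 0.15,"turn": 0}])

```text
time: 4.08
tcp_pos: [0.5143, 0.2891, 0.2545]
tool_rot: [-3.138, -0.117, -2.891]
wrist_force: [1.3, 2.1, 0.3]
grip_width: -0.002
finger_force: 0.0
```

```bash
python3 - <<'E'
from h import *
s=ctrl.sense();print(s["time"],s["tcp_pos"],s["tool_rot"],np.round(s["joints"],3),s["grip_width"])
E
```

```text
4.0833 [0.51432182 0.28907246 0.25453549] [-3.13839288 -0.11740423 -2.89090748] [0.391 0.369 0.513 1.831 0.013 0.14 ] -0.001522378460406946
```

servo_tool(commands=[{"x": -0.028,"y": 0.004,"z": 0.017,"turn": 0},{"x": -0.056,"y": 0.007,"z": 0.034,"turn": 0},{"x": -0.084,"y": 0.011,"z": 0.05,"turn": 0},{"x": -0.112,"y": 0.014,"z": 0.067,"turn": 0},{"x": -0.14,"y": 0.018,"z": 0.084,"turn": 0}])

```text
time: 4.5
tcp_pos: [0.6347, 0.3379, 0.1514]
tool_rot: [-3.137, -0.124, -2.891]
wrist_force: [-0.3, 1.1, 1.0]
grip_width: 0.0
finger_force: 0.0
```

servo_tool(commands=[{"x": -0.03,"y": 0.004,"z": -0.003,"turn": 0},{"x": -0.06,"y": 0.008,"z": -0.007,"turn": 0},{"x": -0.09,"y": 0.012,"z": -0.01,"turn": 0},{"x": -0.12,"y": 0.016,"z": -0.014,"turn": 0}])

```text
time: 4.83
tcp_pos: [0.6968, 0.3593, 0.1159]
tool_rot: [-3.14, -0.122, -2.892]
wrist_force: [3.8, 1.4, -6.5]
grip_width: 0.0
finger_force: 0.0
```

```bash
python3 - <<'E'
from h import *
s=ctrl.sense();print(s["time"],s["tcp_pos"],s["tool_rot"],np.round(s["joints"],3),s["grip_width"])
E
```

```text
4.8333 [0.69681171 0.3593367  0.11592612] [-3.13998137 -0.12153964 -2.89168019] [0.385 1.136 1.401 1.957 0.015 0.134] 0.0002506483841768134
```

servo_tool(commands=[{"x": -0.035,"y": 0.005,"z": -0.02,"turn": 0},{"x": -0.07,"y": 0.01,"z": -0.03,"turn": 0},{"x": -0.11,"y": 0.015,"z": -0.05,"turn": 0},{"x": -0.15,"y": 0.02,"z": -0.06,"turn": 0},{"x": -0.19,"y": 0.025,"z": -0.06,"turn": 0}])

```text
time: 5.25
tcp_pos: [0.7264, 0.3626, 0.1308]
tool_rot: [3.13, -0.042, -2.891]
wrist_force: [-0.7, 0.2, -0.8]
grip_width: 0.003
finger_force: 0.0
```

```bash
python3 - <<'E'
from h import *
s=ctrl.sense();print(s["time"],s["tcp_pos"],s["tool_rot"],np.round(s["joints"],3),s["wrist_force"])
E
```

```text
5.25 [0.7264436  0.36259682 0.13083345] [ 3.13026168 -0.04197342 -2.89147524] [0.374 1.125 1.42  1.906 0.016 0.124] [-0.67335053  0.15656537 -0.83231457]
```

Pushing against the reach limit tilts the tool outward, and the tilt persists. I keep pushing.

servo_tool(commands=[{"x": -0.2,"y": 0.02,"z": -0.01,"turn": 0},{"x": -0.3,"y": 0.03,"z": -0.01,"turn": 0},{"x": -0.3,"y": 0.03,"z": -0.01,"turn": 0},{"x": -0.3,"y": 0.03,"z": -0.01,"turn": 0},{"x": -0.3,"y": 0.03,"z": -0.01,"turn": 0}])

```text
time: 5.67
tcp_pos: [0.7657, 0.364, 0.0762]
tool_rot: [3.124, -0.005, -2.893]
wrist_force: [0.3, -0.2, -0.2]
grip_width: -0.003
finger_force: 0.0
```

```bash
python3 - <<'E'
from h import *
s=ctrl.sense();print(s["time"],s["tcp_pos"],s["tool_rot"],np.round(s["joints"],3),s["wrist_force"])
E
```

```text
5.6667 [0.7657055  0.36404084 0.07624064] [ 3.12369565 -0.00494377 -2.89251342] [0.358 1.19  1.42  1.803 0.018 0.109] [ 0.32220253 -0.19001708 -0.18122574]
```

servo_tool(commands=[{"x": -0.2,"y": 0.02,"z": -0.1,"turn": 0},{"x": -0.3,"y": 0.03,"z": -0.15,"turn": 0},{"x": -0.3,"y": 0.03,"z": -0.15,"turn": 0},{"x": -0.3,"y": 0.03,"z": -0.15,"turn": 0},{"x": -0.3,"y": 0.03,"z": -0.15,"turn": 0}])

```text
time: 6.08
tcp_pos: [0.7814, 0.3573, 0.1035]
tool_rot: [3.116, 0.043, -2.893]
wrist_force: [0.5, -0.5, -0.1]
grip_width: 0.004
finger_force: 0.0
```

```bash
python3 - <<'E'
from h import *
s=ctrl.sense();print(s["time"],s["tcp_pos"],s["tool_rot"],np.round(s["joints"],3),s["wrist_force"])
E
```

```text
6.0833 [0.78138869 0.3573096  0.10350899] [ 3.11630472  0.04308483 -2.89334787] [0.343 1.158 1.42  1.787 0.021 0.095] [ 0.5402104  -0.45290127 -0.14502066]
```

servo_tool(commands=[{"x": -0.3,"y": 0.06,"z": -0.11,"turn": 0},{"x": -0.3,"y": 0.06,"z": -0.11,"turn": 0},{"x": -0.3,"y": 0.06,"z": -0.11,"turn": 0},{"x": -0.3,"y": 0.06,"z": -0.11,"turn": 0},{"x": -0.3,"y": 0.06,"z": -0.11,"turn": 0}])

```text
time: 6.5
tcp_pos: [0.7948, 0.3669, 0.1126]
tool_rot: [3.109, 0.087, -2.894]
wrist_force: [-0.1, -0.6, -0.5]
grip_width: -0.001
finger_force: 0.0
```

servo_tool(commands=[{"x": -0.3,"y": 0.06,"z": -0.1,"turn": 0},{"x": -0.3,"y": 0.06,"z": -0.1,"turn": 0},{"x": -0.3,"y": 0.06,"z": -0.1,"turn": 0},{"x": -0.3,"y": 0.06,"z": -0.1,"turn": 0},{"x": -0.3,"y": 0.06,"z": -0.1,"turn": 0}])

```text
time: 6.92
tcp_pos: [0.8087, 0.3756, 0.1244]
tool_rot: [3.101, 0.133, -2.896]
wrist_force: [0.6, 0.5, 0.5]
grip_width: -0.0
finger_force: 0.0
```

servo_tool(commands=[{"x": -0.6,"y": 0.12,"z": -0.2,"turn": 0},{"x": -0.6,"y": 0.12,"z": -0.2,"turn": 0},{"x": -0.6,"y": 0.12,"z": -0.2,"turn": 0},{"x": -0.6,"y": 0.12,"z": -0.2,"turn": 0},{"x": -0.6,"y": 0.12,"z": -0.2,"turn": 0}])

```text
time: 7.33
tcp_pos: [0.8205, 0.3831, 0.1432]
tool_rot: [3.093, 0.18, -2.898]
wrist_force: [-0.3, 0.1, -0.8]
grip_width: -0.003
finger_force: 0.0
```

```bash
python3 - <<'E'
from h import *
s=ctrl.sense();print(s["time"],s["tcp_pos"],s["tool_rot"],np.round(s["joints"],3),s["wrist_force"])
E
```

```text
7.3333 [0.820483   0.38308293 0.14318369] [ 3.09344073  0.17977841 -2.89830668] [0.353 1.119 1.42  1.688 0.028 0.108] [-0.255764    0.10881877 -0.84749795]
```

servo_tool(commands=[{"x": -0.3,"y": 0.06,"z": -0.05,"turn": 0},{"x": -0.3,"y": 0.06,"z": -0.05,"turn": 0},{"x": -0.3,"y": 0.06,"z": -0.05,"turn": 0},{"x": -0.3,"y": 0.06,"z": -0.05,"turn": 0},{"x": -0.3,"y": 0.06,"z": -0.05,"turn": 0}])

```text
time: 7.75
tcp_pos: [0.839, 0.3936, 0.1428]
tool_rot: [3.085, 0.225, -2.901]
wrist_force: [0.1, -0.2, -0.7]
grip_width: 0.001
finger_force: 0.0
```

servo_tool(commands=[{"x": -0.3,"y": 0.06,"z": -0.03,"turn": 0},{"x": -0.3,"y": 0.06,"z": -0.03,"turn": 0},{"x": -0.3,"y": 0.06,"z": -0.03,"turn": 0},{"x": -0.3,"y": 0.06,"z": -0.03,"turn": 0},{"x": -0.3,"y": 0.06,"z": -0.03,"turn": 0}])

```text
time: 8.17
tcp_pos: [0.8585, 0.4044, 0.1422]
tool_rot: [3.076, 0.273, -2.904]
wrist_force: [-0.2, -0.5, -0.0]
grip_width: -0.002
finger_force: 0.0
```

servo_tool(commands=[{"x": -0.3,"y": 0.06,"z": -0.02,"turn": 0},{"x": -0.3,"y": 0.06,"z": -0.02,"turn": 0},{"x": -0.3,"y": 0.06,"z": -0.02,"turn": 0},{"x": -0.3,"y": 0.06,"z": -0.02,"turn": 0},{"x": -0.3,"y": 0.06,"z": -0.02,"turn": 0}])

```text
time: 8.58
tcp_pos: [0.8772, 0.4145, 0.1453]
tool_rot: [3.067, 0.32, -2.907]
wrist_force: [0.0, 0.3, -0.3]
grip_width: -0.001
finger_force: 0.0
```

servo_tool(commands=[{"x": -0.3,"y": 0.06,"z": 0,"turn": 0},{"x": -0.3,"y": 0.06,"z": 0,"turn": 0},{"x": -0.3,"y": 0.06,"z": 0,"turn": 0},{"x": -0.3,"y": 0.06,"z": 0,"turn": 0},{"x": -0.3,"y": 0.06,"z": 0,"turn": 0}])

```text
time: 9.0
tcp_pos: [0.8965, 0.4246, 0.1463]
tool_rot: [3.058, 0.368, -2.911]
wrist_force: [-0.1, -0.2, 0.0]
grip_width: 0.002
finger_force: 0.0
```

servo_tool(commands=[{"x": -0.3,"y": 0.06,"z": 0.02,"turn": 0},{"x": -0.3,"y": 0.06,"z": 0.02,"turn": 0},{"x": -0.3,"y": 0.06,"z": 0.02,"turn": 0},{"x": -0.3,"y": 0.06,"z": 0.02,"turn": 0},{"x": -0.3,"y": 0.06,"z": 0.02,"turn": 0}])

```text
time: 9.42
tcp_pos: [0.9161, 0.4348, 0.1462]
tool_rot: [3.048, 0.415, -2.916]
wrist_force: [-0.2, 0.2, 0.6]
grip_width: -0.003
finger_force: 0.0
```

```bash
python3 - <<'E'
from h import *
s=ctrl.sense();print(s["time"],s["tcp_pos"],s["tool_rot"],np.round(s["joints"],3),s["wrist_force"])
E
```

```text
9.4167 [0.91611473 0.43477964 0.146157  ] [ 3.04753453  0.41472055 -2.91578062] [0.366 1.151 1.418 1.415 0.037 0.128] [-0.1543446   0.21909064  0.60106532]
```

servo_tool(commands=[{"x": -0.3,"y": 0.06,"z": 0.03,"turn": 0},{"x": -0.3,"y": 0.06,"z": 0.03,"turn": 0},{"x": -0.3,"y": 0.06,"z": 0.03,"turn": 0},{"x": -0.3,"y": 0.06,"z": 0.03,"turn": 0},{"x": -0.3,"y": 0.06,"z": 0.03,"turn": 0}])

```text
time: 9.83
tcp_pos: [0.9345, 0.4442, 0.15]
tool_rot: [3.037, 0.462, -2.921]
wrist_force: [0.8, -0.0, -1.0]
grip_width: -0.001
finger_force: 0.0
```

servo_tool(commands=[{"x": -0.3,"y": 0.06,"z": 0.04,"turn": 0},{"x": -0.3,"y": 0.06,"z": 0.04,"turn": 0},{"x": -0.3,"y": 0.06,"z": 0.04,"turn": 0},{"x": -0.3,"y": 0.06,"z": 0.04,"turn": 0},{"x": -0.3,"y": 0.06,"z": 0.04,"turn": 0}])

```text
time: 10.25
tcp_pos: [0.9516, 0.4528, 0.1568]
tool_rot: [3.026, 0.509, -2.927]
wrist_force: [-0.6, 0.2, 0.6]
grip_width: 0.003
finger_force: 0.0
```

servo_tool(commands=[{"x": -0.3,"y": 0.06,"z": 0.05,"turn": 0},{"x": -0.3,"y": 0.06,"z": 0.05,"turn": 0},{"x": -0.3,"y": 0.06,"z": 0.05,"turn": 0},{"x": -0.3,"y": 0.06,"z": 0.05,"turn": 0},{"x": -0.3,"y": 0.06,"z": 0.05,"turn": 0}])

```text
time: 10.67
tcp_pos: [0.9674, 0.4607, 0.1662]
tool_rot: [3.014, 0.555, -2.933]
wrist_force: [0.5, 0.4, -0.3]
grip_width: -0.0
finger_force: 0.0
```

servo_tool(commands=[{"x": -0.3,"y": 0.06,"z": 0.06,"turn": 0},{"x": -0.3,"y": 0.06,"z": 0.06,"turn": 0},{"x": -0.3,"y": 0.06,"z": 0.06,"turn": 0},{"x": -0.3,"y": 0.06,"z": 0.06,"turn": 0},{"x": -0.3,"y": 0.06,"z": 0.06,"turn": 0}])

```text
time: 11.08
tcp_pos: [0.9822, 0.4679, 0.178]
tool_rot: [3.002, 0.6, -2.941]
wrist_force: [0.2, 0.1, -0.1]
grip_width: 0.003
finger_force: 0.0
```

servo_tool(commands=[{"x": -0.3,"y": 0.06,"z": 0.07,"turn": 0},{"x": -0.3,"y": 0.06,"z": 0.07,"turn": 0},{"x": -0.3,"y": 0.06,"z": 0.07,"turn": 0},{"x": -0.3,"y": 0.06,"z": 0.07,"turn": 0},{"x": -0.3,"y": 0.06,"z": 0.07,"turn": 0}])

```text
time: 11.5
tcp_pos: [0.9958, 0.4744, 0.192]
tool_rot: [2.989, 0.645, -2.949]
wrist_force: [-0.1, 0.1, 0.4]
grip_width: 0.004
finger_force: 0.0
```

servo_tool(commands=[{"x": -0.3,"y": 0.06,"z": 0.08,"turn": 0},{"x": -0.3,"y": 0.06,"z": 0.08,"turn": 0},{"x": -0.3,"y": 0.06,"z": 0.08,"turn": 0},{"x": -0.3,"y": 0.06,"z": 0.08,"turn": 0},{"x": -0.3,"y": 0.06,"z": 0.08,"turn": 0}])

```text
time: 11.92
tcp_pos: [1.0083, 0.4804, 0.2077]
tool_rot: [2.975, 0.689, -2.958]
wrist_force: [0.6, 0.5, 0.5]
grip_width: -0.002
finger_force: 0.0
```

```bash
cat >> h.py <<'E'
from scipy.spatial.transform import Rotation
def st(): 
    s=ctrl.sense();R=Rotation.from_euler("xyz",s["tool_rot"]).as_matrix();return s,np.array(s["tcp_pos"]),R
def show():
    s,p,R=st();z=R[:,2];print(round(s["time"],2),"p",np.round(p,4),"rot",np.round(s["tool_rot"],3),"q",np.round(s["joints"],3),"F",np.round(s["wrist_force"],1),"tilt",round(np.degrees(np.arccos(-z[2])),1),"az",round(np.arctan2(z[1],z[0]),3))
    print(np.round(R,3).tolist())
E
python3 -c "
from h import *
show()"
```

```text
11.92 p [1.0083 0.4804 0.2077] rot [ 2.975  0.689 -2.958] q [0.372 1.155 1.419 1.13  0.046 0.145] F [0.6 0.5 0.5] tilt 40.5 az 0.443
[[-0.759, -0.284, 0.586], [-0.141, 0.95, 0.278], [-0.636, 0.128, -0.761]]
```

Tilt is 40.5° at azimuth 0.44, midway between the ring's start and end directions. Now I head back to the approach pose.

servo_tool(commands=[{"x": 0.021,"y": -0.017,"z": -0.028,"turn": 0},{"x": 0.043,"y": -0.034,"z": -0.057,"turn": 0},{"x": 0.064,"y": -0.051,"z": -0.086,"turn": 0},{"x": 0.086,"y": -0.068,"z": -0.114,"turn": 0},{"x": 0.107,"y": -0.085,"z": -0.143,"turn": 0}])

```text
time: 12.33
tcp_pos: [0.9106, 0.3859, 0.2287]
tool_rot: [2.974, 0.69, -2.957]
wrist_force: [1.4, -0.2, 0.3]
grip_width: -0.002
finger_force: 0.0
```

servo_tool(commands=[{"x": 0.021,"y": -0.017,"z": -0.028,"turn": 0},{"x": 0.043,"y": -0.034,"z": -0.057,"turn": 0},{"x": 0.064,"y": -0.051,"z": -0.086,"turn": 0},{"x": 0.086,"y": -0.068,"z": -0.114,"turn": 0},{"x": 0.107,"y": -0.085,"z": -0.143,"turn": 0}])

```text
time: 12.75
tcp_pos: [0.7691, 0.2493, 0.2596]
tool_rot: [2.975, 0.69, -2.958]
wrist_force: [0.0, -0.8, 0.2]
grip_width: 0.003
finger_force: 0.0
```

```bash
python3 -c "
from h import *
show()"
```

```text
12.75 p [0.7691 0.2493 0.2596] rot [ 2.975  0.69  -2.958] q [ 0.159  0.068 -0.025  0.791  0.182 -0.019] F [ 0.  -0.8  0.2] tilt 40.5 az 0.442
[[-0.758, -0.284, 0.587], [-0.141, 0.95, 0.278], [-0.636, 0.128, -0.761]]
```

servo_tool(commands=[{"x": 0.02,"y": -0.014,"z": -0.019,"turn": 0},{"x": 0.039,"y": -0.027,"z": -0.037,"turn": 0},{"x": 0.058,"y": -0.041,"z": -0.056,"turn": 0},{"x": 0.078,"y": -0.054,"z": -0.074,"turn": 0},{"x": 0.097,"y": -0.068,"z": -0.093,"turn": 0}])

```text
time: 13.17
tcp_pos: [0.6608, 0.1457, 0.2598]
tool_rot: [2.975, 0.69, -2.958]
wrist_force: [0.7, -0.2, 0.5]
grip_width: -0.0
finger_force: 0.0
```

servo_tool(commands=[{"x": 0.02,"y": -0.014,"z": -0.019,"turn": 0},{"x": 0.039,"y": -0.027,"z": -0.037,"turn": 0},{"x": 0.058,"y": -0.041,"z": -0.056,"turn": 0},{"x": 0.078,"y": -0.054,"z": -0.074,"turn": 0},{"x": 0.097,"y": -0.068,"z": -0.093,"turn": 0}])

```text
time: 13.58
tcp_pos: [0.5521, 0.0419, 0.2602]
tool_rot: [2.975, 0.691, -2.957]
wrist_force: [0.1, -1.1, -1.0]
grip_width: -0.002
finger_force: 0.0
```

servo_tool(commands=[{"x": 0.02,"y": -0.014,"z": -0.019,"turn": 0},{"x": 0.039,"y": -0.027,"z": -0.037,"turn": 0},{"x": 0.058,"y": -0.041,"z": -0.056,"turn": 0},{"x": 0.078,"y": -0.054,"z": -0.074,"turn": 0},{"x": 0.097,"y": -0.068,"z": -0.093,"turn": 0}])

```text
time: 14.0
tcp_pos: [0.4435, -0.0621, 0.2609]
tool_rot: [2.977, 0.691, -2.956]
wrist_force: [-0.1, -0.9, 0.1]
grip_width: 0.002
finger_force: 0.0
```

```bash
python3 - <<'E'
from h import *
show()
a=ctrl.capture("scene");b=ctrl.capture("top")
for cam in("scene","top"):
  for k,z in(("ring",.147),("pivot",.086),("ring_top",.168)):
    for r in ctrl.mark_of(cam,k)[:2]: print(cam,k,np.round(r["point"]),round(r["confidence"],2),np.round(atz(cam,r["point"],z),3))
s,p,R=st()
for im,cam in((a,"scene"),(b,"top")):
    q=proj(cam,p); cv2.circle(im,tuple(int(round(v)) for v in q),2,(0,0,255),-1)
    print(cam,q)
o=np.hstack([cv2.resize(a[120:270,200:350],None,fx=2.66,fy=2.66),cv2.resize(b[180:330,240:390],None,fx=2.66,fy=2.66)])
cv2.imwrite("pics/c1.png",o)
E
```

```text
14.0 p [ 0.4435 -0.0621  0.2609] rot [ 2.977  0.691 -2.956] q [-0.751 -0.672 -0.556  1.38   0.648 -0.892] F [-0.1 -0.9  0.1] tilt 40.5 az 0.44
[[-0.757, -0.285, 0.588], [-0.142, 0.95, 0.277], [-0.637, 0.126, -0.76]]
scene ring [287. 194.] 0.48 [ 0.489 -0.048  0.147]
scene pivot [262. 236.] 0.92 [ 0.616 -0.021  0.086]
scene ring_top [284. 191.] 0.5 [ 0.511 -0.041  0.168]
top ring [314. 262.] 0.79 [ 0.51  -0.036  0.147]
top pivot [302. 217.] 0.79 [ 0.608 -0.016  0.086]
top ring_top [310. 258.] 0.82 [ 0.518 -0.028  0.168]
scene [294.56439214 148.89973023]
top [330.53708009 298.22533961]
```

View pics/c1.png

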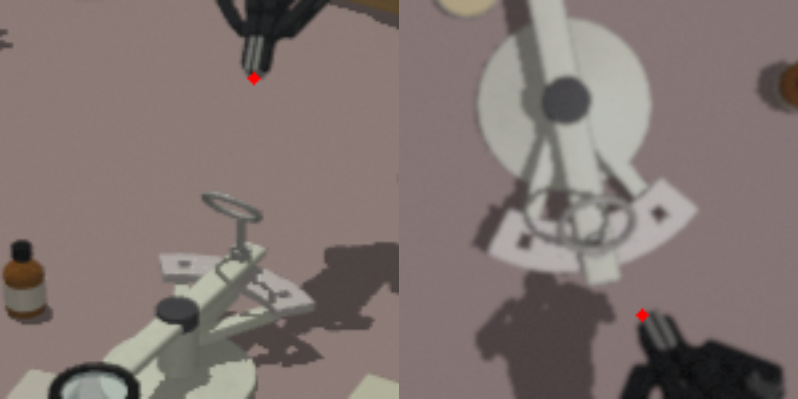

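The ring is intact: its centre is at top crop (597,222) and scene crop (232,207), giving about (0.504, -0.037, 0.147). I move to 50 mm before the ring along the tool axis.

servo_tool(commands=[{"x": 0.006,"y": -0.002,"z": 0.02,"turn": 0},{"x": 0.012,"y": -0.004,"z": 0.04,"turn": 0},{"x": 0.018,"y": -0.006,"z": 0.06,"turn": 0},{"x": 0.023,"y": -0.008,"z": 0.079,"turn": 0},{"x": 0.023,"y": -0.008,"z": 0.079,"turn": 0}])

```text
time: 14.82
tcp_pos: [0.4746, -0.0473, 0.1792]
tool_rot: [2.967, 0.684, -2.958]
wrist_force: [-0.6, 0.6, -0.4]
grip_width: 0.002
finger_force: 0.0
```

```bash
python3 - <<'E'
from h import *
show()
a=ctrl.capture("scene");b=ctrl.capture("top")
s,p,R=st();C=np.array([.504,-.037,.147])
d=R.T@(C-p);print("to ring, tool axes",np.round(d,4))
a=cv2.resize(a[130:230,230:330],None,fx=4,fy=4);b=cv2.resize(b[210:310,270:370],None,fx=4,fy=4)
for im,cam,o in((a,"scene",(230,130)),(b,"top",(270,210))):
  for X,c in((p,(0,0,255)),(p+.05*R[:,2],(0,255,0)),(C,(255,0,0))):
    q=(proj(cam,X)-o)*4; cv2.circle(im,tuple(int(round(v)) for v in q),3,c,-1)
cv2.imwrite("pics/c2.png",np.hstack([a,b]))
E
```

```text
14.82 p [ 0.4746 -0.0473  0.1792] rot [ 2.967  0.684 -2.958] q [-0.648 -0.634 -0.7    1.14   0.614 -0.776] F [-0.6  0.6 -0.4] tilt 40.2 az 0.455
[[-0.762, -0.287, 0.58], [-0.141, 0.948, 0.284], [-0.632, 0.134, -0.763]]
to ring, tool axes [ 0.0002 -0.0016  0.0478]
```

View pics/c2.png

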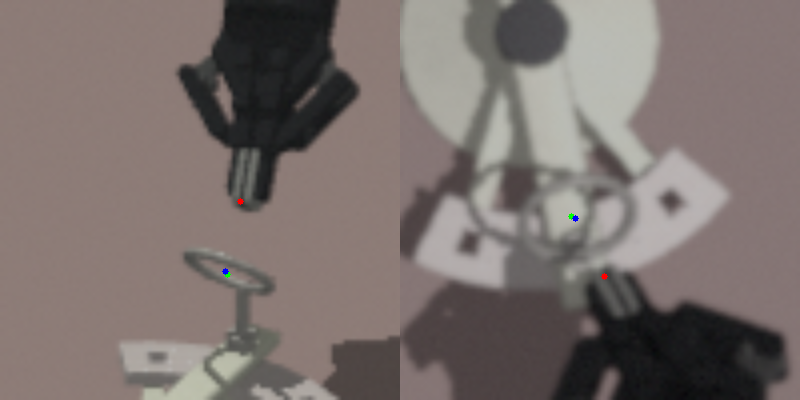

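The ring centre (blue) and the predicted passing point (green) coincide within the ring in both views, so I insert slowly.

servo_tool(commands=[{"x": 0,"y": -0.001,"z": 0.01,"turn": 0},{"x": 0,"y": -0.001,"z": 0.02,"turn": 0},{"x": 0,"y": -0.001,"z": 0.03,"turn": 0},{"x": 0,"y": -0.001,"z": 0.04,"turn": 0},{"x": 0,"y": -0.001,"z": 0.045,"turn": 0}])

```text
time: 15.33
tcp_pos: [0.5035, -0.0389, 0.1513]
tool_rot: [2.976, 0.691, -2.956]
wrist_force: [-0.3, -0.2, -0.4]
grip_width: 0.002
finger_force: 0.0
```

servo_tool(commands=[{"x": 0,"y": 0,"z": 0.006,"turn": 0},{"x": 0,"y": 0,"z": 0.012,"turn": 0},{"x": 0,"y": 0,"z": 0.018,"turn": 0},{"x": 0,"y": 0,"z": 0.024,"turn": 0},{"x": 0,"y": 0,"z": 0.028,"turn": 0}])

```text
time: 15.75
tcp_pos: [0.5193, -0.0311, 0.1283]
tool_rot: [2.974, 0.69, -2.958]
wrist_force: [-0.0, -0.4, 0.3]
grip_width: 0.005
finger_force: 0.0
```

```bash
python3 - <<'E'
from h import *
show()
a=ctrl.capture("scene");b=ctrl.capture("top")
s,p,R=st();C=np.array([.504,-.037,.147])
d=R.T@(C-p);print("to ring, tool axes",np.round(d,4))
a=cv2.resize(a[130:230,230:330],None,fx=4,fy=4);b=cv2.resize(b[210:310,270:370],None,fx=4,fy=4)
cv2.imwrite("pics/c3.png",np.hstack([a,b]))
E
```

```text
15.75 p [ 0.5193 -0.0311  0.1283] rot [ 2.974  0.69  -2.958] q [-0.531 -0.534 -0.753  0.904  0.567 -0.643] F [-0.  -0.4  0.3] tilt 40.5 az 0.443
[[-0.759, -0.284, 0.586], [-0.141, 0.95, 0.278], [-0.636, 0.128, -0.761]]
to ring, tool axes [-0.0001  0.0009 -0.0251]
```

View pics/c3.png

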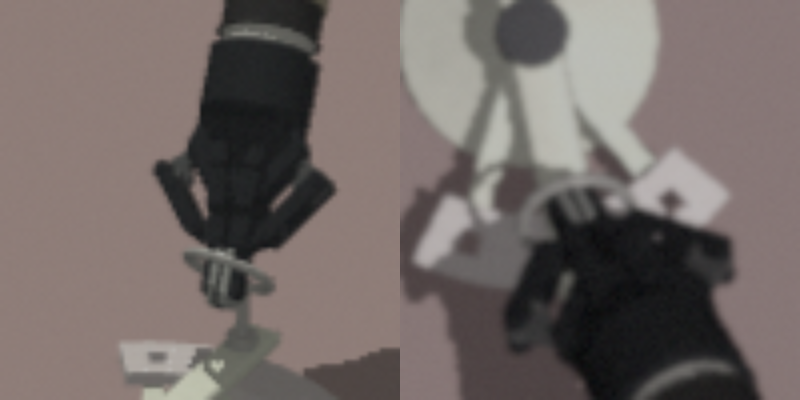

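The fingers are clearly through the ring (scene crop (225,275)) with no force. I take up the gap along tool -x, then lift vertically.

servo_tool(commands=[{"x": -0.003,"y": 0,"z": 0.001,"turn": 0},{"x": -0.006,"y": 0,"z": 0.002,"turn": 0},{"x": -0.009,"y": 0,"z": 0.003,"turn": 0},{"x": -0.012,"y": 0,"z": 0.004,"turn": 0},{"x": -0.012,"y": 0,"z": 0.004,"turn": 0}])

```text
time: 16.27
tcp_pos: [0.5308, -0.0286, 0.1336]
tool_rot: [2.975, 0.689, -2.958]
wrist_force: [-1.5, 0.3, -0.1]
grip_width: -0.0
finger_force: 0.1
```

servo_tool(commands=[{"x": -0.001,"y": 0,"z": -0.001,"turn": 0},{"x": -0.002,"y": 0,"z": -0.003,"turn": 0},{"x": -0.003,"y": 0.001,"z": -0.004,"turn": 0},{"x": -0.004,"y": 0.001,"z": -0.005,"turn": 0},{"x": -0.004,"y": 0.001,"z": -0.005,"turn": 0}])

```text
time: 16.68
tcp_pos: [0.5291, -0.0283, 0.1379]
tool_rot: [2.973, 0.686, -2.96]
wrist_force: [-2.6, -0.6, -5.7]
grip_width: -0.001
finger_force: 2.7
```

servo_tool(commands=[{"x": -0.002,"y": 0,"z": -0.002,"turn": 0},{"x": -0.004,"y": 0.001,"z": -0.004,"turn": 0},{"x": -0.006,"y": 0.001,"z": -0.006,"turn": 0},{"x": -0.008,"y": 0.002,"z": -0.009,"turn": 0},{"x": -0.008,"y": 0.002,"z": -0.009,"turn": 0}])

```text
time: 17.1
tcp_pos: [0.5293, -0.0282, 0.1507]
tool_rot: [2.974, 0.686, -2.96]
wrist_force: [-6.4, -2.2, -6.5]
grip_width: -0.002
finger_force: 4.5
```

```bash
python3 -c "
from h import *
show()"
```

```text
17.1 p [ 0.5293 -0.0282  0.1507] rot [ 2.974  0.686 -2.96 ] q [-0.508 -0.518 -0.699  0.933  0.554 -0.617] F [-6.4 -2.2 -6.5] tilt 40.3 az 0.443
[[-0.761, -0.282, 0.584], [-0.14, 0.951, 0.277], [-0.633, 0.129, -0.763]]
```

The pin is riding up: Fz is 6.5 N, against the spring's 5–8 N. I lift a bit more, hold, then begin the swing (ring to -y).

servo_tool(commands=[{"x": -0.001,"y": 0,"z": -0.001,"turn": 0},{"x": -0.002,"y": 0,"z": -0.002,"turn": 0},{"x": -0.003,"y": 0.001,"z": -0.003,"turn": 0},{"x": -0.003,"y": 0.001,"z": -0.003,"turn": 0}])

```text
time: 17.43
tcp_pos: [0.5292, -0.0278, 0.1542]
tool_rot: [2.974, 0.684, -2.961]
wrist_force: [-5.6, -2.3, -7.4]
grip_width: 0.0
finger_force: 4.6
```

```bash
python3 - <<'E'
from h import *
show()
a=ctrl.capture("scene");b=ctrl.capture("top")
a=cv2.resize(a[130:230,230:330],None,fx=4,fy=4);b=cv2.resize(b[210:310,270:370],None,fx=4,fy=4)
cv2.imwrite("pics/c4.png",np.hstack([a,b]))
E
```

```text
17.43 p [ 0.5292 -0.0278  0.1542] rot [ 2.974  0.684 -2.961] q [-0.506 -0.52  -0.692  0.941  0.552 -0.615] F [-5.6 -2.3 -7.4] tilt 40.2 az 0.443
[[-0.762, -0.281, 0.583], [-0.139, 0.951, 0.276], [-0.632, 0.129, -0.764]]
```

View pics/c4.png

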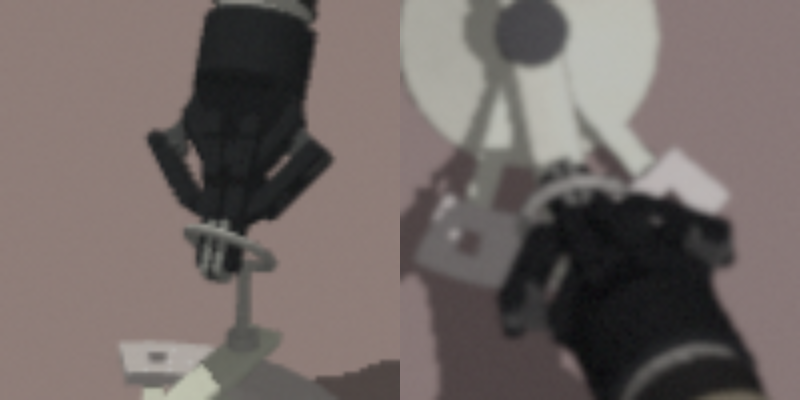

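The ring rose from row ~250 to ~230 in the scene crop, about 15 mm, so the pin is clear. I swing now.

servo_tool(commands=[{"x": 0,"y": -0.003,"z": 0,"turn": -2},{"x": 0,"y": -0.006,"z": -0.001,"turn": -3},{"x": -0.001,"y": -0.01,"z": -0.001,"turn": -5},{"x": -0.001,"y": -0.013,"z": -0.002,"turn": -6},{"x": -0.001,"y": -0.0165,"z": -0.002,"turn": -8}])

```text
time: 17.95
tcp_pos: [0.5335, -0.0426, 0.1541]
tool_rot: [3.087, 0.701, -2.779]
wrist_force: [-4.5, 0.8, -7.0]
grip_width: 0.0
finger_force: 3.9
```

```bash
cat >> h.py <<'E'
def ang():
    show();ctrl.capture("top")
    for k,z in(("lens",.074),("dish_mid",.008),("pivot",.086)):
        for r in ctrl.mark_of("top",k)[:1]: 
            X=atz("top",r["point"],z);d=X-np.array([.608,-.018,0]);print(k,round(r["confidence"],2),np.round(X,3),"az",round(np.arctan2(d[1],d[0]),3))
E
python3 -c "
from h import *
ang()"
```

```text
17.95 p [ 0.5335 -0.0426  0.1541] rot [ 3.087  0.701 -2.779] q [-0.538 -0.484 -0.668  0.949  0.569 -0.791] F [-4.5  0.8 -7. ] tilt 40.3 az 0.448
[[-0.714, -0.387, 0.583], [-0.271, 0.921, 0.28], [-0.645, 0.042, -0.763]]
lens 0.73 [0.737 0.017 0.074] az 0.266
dish_mid 0.97 [0.724 0.068 0.008] az 0.639
pivot 0.66 [ 0.605 -0.019  0.086] az -2.939
```

servo_tool(commands=[{"x": 0,"y": -0.004,"z": 0,"turn": -2},{"x": 0,"y": -0.008,"z": 0,"turn": -4},{"x": 0,"y": -0.012,"z": 0,"turn": -6},{"x": 0,"y": -0.016,"z": 0,"turn": -8},{"x": 0,"y": -0.02,"z": 0,"turn": -10}])

```text
time: 18.57
tcp_pos: [0.5425, -0.0613, 0.1549]
tool_rot: [-3.045, 0.701, -2.548]
wrist_force: [-2.4, 1.3, -6.5]
grip_width: -0.0
finger_force: 3.1
```

```bash
python3 -c "
from h import *
ang()"
```

```text
18.57 p [ 0.5425 -0.0613  0.1549] rot [-3.045  0.701 -2.548] q [-0.569 -0.434 -0.634  0.948  0.583 -0.999] F [-2.4  1.3 -6.5] tilt 40.5 az 0.445
[[-0.634, -0.506, 0.586], [-0.428, 0.86, 0.279], [-0.645, -0.074, -0.761]]
lens 0.96 [0.722 0.057 0.074] az 0.583
dish_mid 0.63 [0.723 0.07  0.008] az 0.654
pivot 0.93 [ 0.607 -0.019  0.086] az -2.513
```

The arm is at about 0.42 rad. I lower so the pin rides on the plate, then nudge on to the hole.

servo_tool(commands=[{"x": 0.002,"y": 0,"z": 0.002,"turn": 0},{"x": 0.003,"y": 0,"z": 0.003,"turn": 0},{"x": 0.004,"y": 0,"z": 0.005,"turn": 0},{"x": 0.005,"y": 0.001,"z": 0.006,"turn": 0},{"x": 0.005,"y": 0.001,"z": 0.006,"turn": 0}])

```text
time: 19.18
tcp_pos: [0.5428, -0.0619, 0.1476]
tool_rot: [-3.042, 0.7, -2.548]
wrist_force: [-2.5, -2.9, -6.3]
grip_width: 0.003
finger_force: 3.3
```

servo_tool(commands=[{"x": 0,"y": -0.001,"z": 0,"turn": 0},{"x": 0,"y": -0.002,"z": 0,"turn": 0},{"x": 0,"y": -0.003,"z": 0,"turn": 0},{"x": 0,"y": -0.004,"z": 0,"turn": 0},{"x": 0,"y": -0.004,"z": 0,"turn": 0}])

```text
time: 19.6
tcp_pos: [0.5448, -0.0649, 0.1481]
tool_rot: [-3.044, 0.701, -2.548]
wrist_force: [-3.5, -0.7, -6.1]
grip_width: 0.001
finger_force: 3.4
```

```bash
python3 -c "
from h import *
ang()"
```

```text
19.6 p [ 0.5448 -0.0649  0.1481] rot [-3.044  0.701 -2.548] q [-0.573 -0.421 -0.639  0.93   0.585 -1.002] F [-3.5 -0.7 -6.1] tilt 40.5 az 0.443
[[-0.633, -0.505, 0.587], [-0.428, 0.86, 0.278], [-0.645, -0.075, -0.761]]
lens 0.65 [0.719 0.056 0.074] az 0.59
dish_mid 0.36 [0.717 0.066 0.008] az 0.658
pivot 0.58 [ 0.61  -0.018  0.086] az -0.122
```

servo_tool(commands=[{"x": 0.001,"y": 0,"z": 0.001,"turn": 0},{"x": 0.002,"y": 0,"z": 0.003,"turn": 0},{"x": 0.003,"y": 0,"z": 0.004,"turn": 0},{"x": 0.003,"y": -0.001,"z": 0.004,"turn": 0},{"x": 0.003,"y": -0.002,"z": 0.004,"turn": 0}])

```text
time: 20.22
tcp_pos: [0.5469, -0.066, 0.145]
tool_rot: [-3.043, 0.704, -2.546]
wrist_force: [-6.3, 1.9, -1.2]
grip_width: 0.001
finger_force: 2.8
```

servo_tool(commands=[{"x": 0,"y": -0.001,"z": 0,"turn": 0},{"x": 0,"y": -0.002,"z": 0,"turn": 0},{"x": 0,"y": -0.003,"z": 0,"turn": 0},{"x": 0,"y": -0.003,"z": 0,"turn": 0}])

```text
time: 20.55
tcp_pos: [0.5481, -0.0697, 0.1436]
tool_rot: [-3.042, 0.701, -2.547]
wrist_force: [-0.5, -1.2, -6.3]
grip_width: 0.003
finger_force: 2.4
```

```bash
python3 -c "
from h import *
ang()"
```

```text
20.55 p [ 0.5481 -0.0697  0.1436] rot [-3.042  0.701 -2.547] q [-0.579 -0.403 -0.636  0.918  0.587 -1.008] F [-0.5 -1.2 -6.3] tilt 40.5 az 0.442
[[-0.633, -0.504, 0.587], [-0.428, 0.86, 0.278], [-0.645, -0.076, -0.76]]
lens 0.98 [0.718 0.065 0.074] az 0.643
pivot 0.94 [ 0.613 -0.02   0.086] az -0.466
```

The lens is about over the dish and the fingers still carry the pin, so I lower further to let it drop.

servo_tool(commands=[{"x": 0.001,"y": 0,"z": 0.002,"turn": 0},{"x": 0.003,"y": 0,"z": 0.003,"turn": 0},{"x": 0.004,"y": 0,"z": 0.005,"turn": 0},{"x": 0.005,"y": 0,"z": 0.006,"turn": 0},{"x": 0.006,"y": 0,"z": 0.007,"turn": 0}])

```text
time: 21.17
tcp_pos: [0.5491, -0.0702, 0.136]
tool_rot: [-3.041, 0.704, -2.545]
wrist_force: [-0.9, -1.1, -0.4]
grip_width: -0.005
finger_force: 0.7
```

```bash
python3 -c "
from h import *
ang()"
```

```text
21.17 p [ 0.5491 -0.0702  0.136 ] rot [-3.041  0.704 -2.545] q [-0.58  -0.397 -0.648  0.897  0.589 -1.009] F [-0.9 -1.1 -0.4] tilt 40.7 az 0.441
[[-0.631, -0.505, 0.589], [-0.428, 0.86, 0.278], [-0.647, -0.077, -0.758]]
lens 0.86 [0.721 0.06  0.074] az 0.602
dish_mid 0.34 [ 0.534 -0.084  0.008] az -2.412
pivot 0.93 [ 0.611 -0.012  0.086] az 1.065
```

servo_tool(commands=[{"x": 0.002,"y": 0,"z": 0.002,"turn": 0},{"x": 0.004,"y": 0,"z": 0.003,"turn": 0},{"x": 0.006,"y": 0.001,"z": 0.003,"turn": 0},{"x": 0.007,"y": 0.002,"z": 0.003,"turn": 0}])

```text
time: 21.7
tcp_pos: [0.5442, -0.0703, 0.127]
tool_rot: [-3.044, 0.701, -2.548]
wrist_force: [-0.5, 0.8, 0.1]
grip_width: 0.007
finger_force: 0.0
```

```bash
python3 - <<'E'
from h import *
ang()
for _ in range(3): ang()
a=ctrl.capture("scene");b=ctrl.capture("top")
for k,z in(("lens",.074),("dish_mid",.008)):
    for r in ctrl.mark_of("scene",k)[:1]: print(k,r["confidence"],np.round(atz("scene",r["point"],z),3))
o=np.hstack([cv2.resize(a[150:300,200:350],None,fx=2.66,fy=2.66),cv2.resize(b[140:290,240:390],None,fx=2.66,fy=2.66)])
cv2.imwrite("pics/c5.png",o)
E
```

```text
21.7 p [ 0.5442 -0.0703  0.127 ] rot [-3.044  0.701 -2.548] q [-0.586 -0.4   -0.667  0.89   0.59  -1.016] F [-0.5  0.8  0.1] tilt 40.5 az 0.443
[[-0.633, -0.505, 0.587], [-0.427, 0.86, 0.278], [-0.645, -0.074, -0.761]]
lens 0.85 [0.721 0.069 0.074] az 0.654
pivot 0.97 [ 0.609 -0.016  0.086] az 1.075
21.9 p [ 0.5443 -0.0704  0.1273] rot [-3.044  0.701 -2.548] q [-0.586 -0.401 -0.666  0.89   0.59  -1.016] F [-0.8  0.8 -0.6] tilt 40.5 az 0.443
[[-0.633, -0.505, 0.587], [-0.428, 0.86, 0.278], [-0.645, -0.075, -0.76]]
lens 0.81 [0.721 0.064 0.074] az 0.631
pivot 0.83 [ 0.606 -0.016  0.086] az 2.275
22.1 p [ 0.5444 -0.0705  0.1274] rot [-3.043  0.701 -2.548] q [-0.586 -0.4   -0.666  0.89   0.59  -1.016] F [ 0.2 -1.4  0.1] tilt 40.5 az 0.442
[[-0.633, -0.505, 0.587], [-0.428, 0.86, 0.278], [-0.645, -0.075, -0.76]]
lens 0.62 [0.723 0.065 0.074] az 0.624
pivot 0.68 [ 0.612 -0.018  0.086] az 0.034
22.3 p [ 0.5444 -0.0705  0.1273] rot [-3.044  0.701 -2.548] q [-0.586 -0.4   -0.666  0.89   0.59  -1.016] F [-0.3 -0.4  0.4] tilt 40.5 az 0.443
[[-0.633, -0.505, 0.587], [-0.428, 0.86, 0.278], [-0.645, -0.075, -0.761]]
lens 0.71 [0.713 0.061 0.074] az 0.644
dish_mid 0.34 [ 0.614 -0.021  0.008] az -0.522
pivot 0.94 [ 0.6   -0.019  0.086] az -3.028
lens 0.92 [0.71  0.071 0.074]
dish_mid 0.89 [0.716 0.069 0.008]
```

View pics/c5.png

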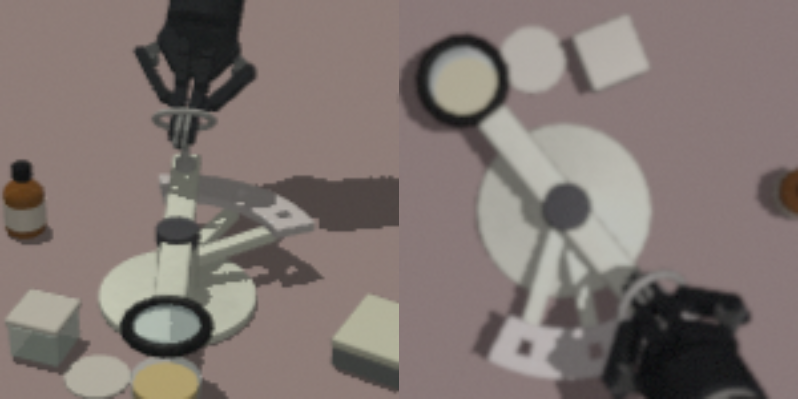

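The lens now stands over the amber dish in both views, and the jar, box and bottle are in place. I check the ring height against predictions for pin = 0 and pin = 0.010.

```bash
python3 - <<'E'
from h import *
a=ctrl.capture("scene")
P=np.array([.608,-.018,0])
a=cv2.resize(a[165:245,230:310],None,fx=7,fy=7,interpolation=cv2.INTER_CUBIC)
for az,cols in((.653,((0,255,0),(0,0,255))),):
  u=np.array([np.cos(az),np.sin(az),0]);t=np.array([-u[1],u[0],0]);n=(u+[0,0,1])/2**.5
  for h,c in zip((0,.010),cols):
    C=P-.104*u+[0,0,.147+h]
    pts=np.array([(proj("scene",C+.0295*(np.cos(k)*t+np.sin(k)*n))-(230,165))*7 for k in np.linspace(0,6.28,40)])
    cv2.polylines(a,[pts.astype(int)],True,c,1)
cv2.imwrite("pics/c6.png",a)
E
```

```text
(no output)
```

View pics/c6.png

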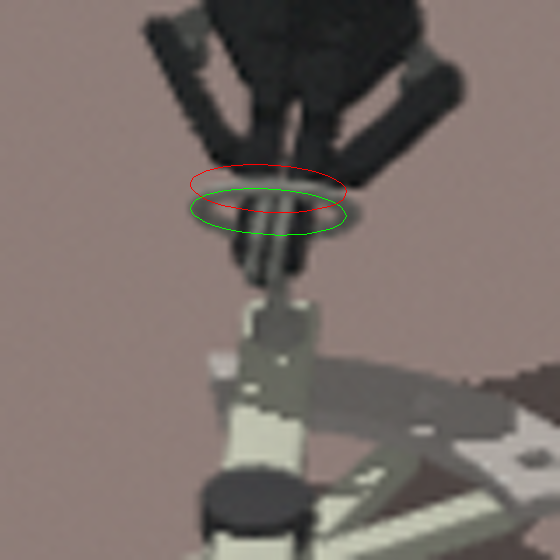

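The ring matches the pin = 0 outline (green), so the pin is home. The fingers are centred in the ring and unloaded, so I withdraw straight back.

servo_tool(commands=[{"x": 0,"y": 0,"z": -0.008,"turn": 0},{"x": 0,"y": 0,"z": -0.018,"turn": 0},{"x": 0,"y": 0,"z": -0.028,"turn": 0},{"x": 0,"y": 0,"z": -0.038,"turn": 0},{"x": 0,"y": 0,"z": -0.05,"turn": 0}])

```text
time: 23.17
tcp_pos: [0.5144, -0.0844, 0.1659]
tool_rot: [-3.044, 0.701, -2.548]
wrist_force: [-0.6, -1.0, -0.3]
grip_width: 0.001
finger_force: 0.0
```

servo_tool(commands=[{"x": 0,"y": 0,"z": -0.015,"turn": 0},{"x": 0,"y": 0,"z": -0.03,"turn": 0},{"x": 0,"y": 0,"z": -0.045,"turn": 0},{"x": 0,"y": 0,"z": -0.06,"turn": 0},{"x": 0,"y": 0,"z": -0.07,"turn": 0}])

```text
time: 23.58
tcp_pos: [0.4735, -0.1045, 0.2206]
tool_rot: [-3.041, 0.701, -2.547]
wrist_force: [0.1, 0.6, -0.4]
grip_width: -0.002
finger_force: 0.0
```

```bash
python3 - <<'E'
from h import *
ang()
a=ctrl.capture("scene");b=ctrl.capture("top")
P=np.array([.608,-.018,0])
a=cv2.resize(a[165:245,230:310],None,fx=5,fy=5,interpolation=cv2.INTER_CUBIC)
az=.653;u=np.array([np.cos(az),np.sin(az),0]);t=np.array([-u[1],u[0],0]);n=(u+[0,0,1])/2**.5
for h,c in zip((0,.010),((0,255,0),(0,0,255))):
    C=P-.104*u+[0,0,.147+h]
    pts=np.array([(proj("scene",C+.0295*(np.cos(k)*t+np.sin(k)*n))-(230,165))*5 for k in np.linspace(0,6.28,40)])
    cv2.polylines(a,[pts.astype(int)],True,c,1)
cv2.imwrite("pics/c7.png",np.hstack([a,cv2.resize(b[140:290,240:390],(400,400))]))
E
```

```text
23.58 p [ 0.4735 -0.1045  0.2206] rot [-3.041  0.701 -2.547] q [-0.782 -0.532 -0.556  1.262  0.657 -1.242] F [ 0.1  0.6 -0.4] tilt 40.5 az 0.44
[[-0.633, -0.504, 0.588], [-0.428, 0.86, 0.277], [-0.645, -0.077, -0.76]]
lens 0.93 [0.714 0.057 0.074] az 0.618
pivot 0.97 [ 0.611 -0.018  0.086] az -0.094
```

View pics/c7.png

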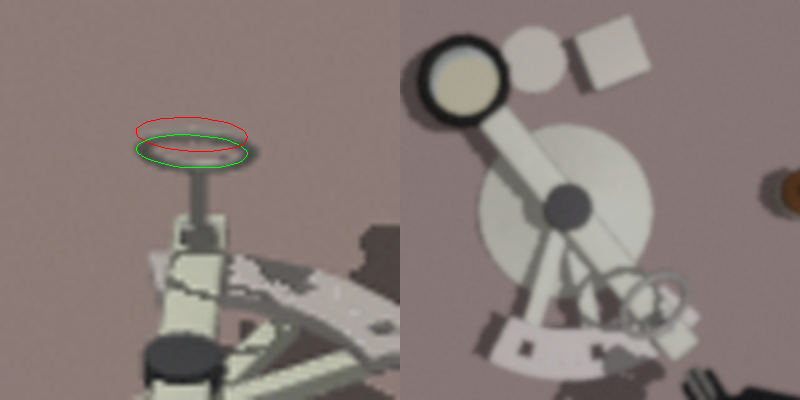

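The ring lies on the home outline, the fingers are clear of it, and the lens is over the dish. I hand the job in.

```bash
python3 -c "
from workcell import ctrl
print(ctrl.sign_off())"
```

```text
the job is handed in; nothing more can be done
None
```

The job is handed in (the simulator gave no verdict): in the last pictures the lens stands over the Petri dish with the pin home in that hole, the fingers are out of the ring, and the jar and bottle stand where they began; the slide box showed unmoved before the fingers were withdrawn.

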